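Clip the cartridge fuse into its holder

TASK

Fit the long cartridge fuse into the empty fuse holder: push it down sideways into the two spring clips until it snaps fully home in both, roughly centred so that each metal end cap sits in a clip, and let go of it. The short fuse does not span the clips; leave it where it lies.

Things in the scene. Friction and masses are not known exactly. Their poses are not given: they have to be found in the camera images.
- long_fuse: Cartridge fuse to be fitted: a plain cylinder, 24 mm diameter, 110 mm long, 0.08 to 0.17 kg, white ceramic with a 24 mm long steel cap on each end; lies loose on the worktop and can roll. Origin at its centre, on its axis (12 mm above the worktop at the start); its own y axis runs along the cylinder. Both ends are alike.
- short_fuse: The wrong fuse: same look and 24 mm diameter but only 60 mm long, too short for the clips; lies loose on the worktop. Origin at its centre, y along the cylinder. It may lie where the long fuse lies in another run.
- fuse_holder: Fuse holder, fixed: black base 50 mm (its x) by 140 (y) by 12 high with two C-shaped steel spring clips on it, open upwards, at y = -40 and +40 mm, each 12 mm wide along y and at most 70 mm (jaws) above the worktop; the 68 mm between them are free for fingers down to 12 mm above the worktop. Screw terminals outside the clips, under 19 mm high. Origin: centre of the underside; z up.
- holder_seat (a point): Where the centre of the seated fuse lies: midway between the clips, on their axis, 46 mm above the worktop; y along the seated fuse, z up. The jaws flare to 40 mm apart 20 mm above it and narrow to sprung lips 18 mm apart 8 mm above it, which spread as the fuse is pushed straight down (about 5 to 8 N in all), then close over it. Rigid saddles stop the fuse at this height.

How it is judged:
At the end, for the whole second after the job is handed in: The long fuse is at rest, held in both clips: its centre within 6 mm sideways, 6 mm in height and 12 mm along the clips' axis of the seat point, its axis within 10 degrees of the clips' axis (x of long_fuse in the frame of holder_seat between -0.006 and 0.006 m and y of long_fuse in the frame of holder_seat between -0.012 and 0.012 m and z of long_fuse in the frame of holder_seat between -0.006 and 0.006 m and angle between the y axis of long_fuse and the y axis of holder_seat, either way round below 0.17 rad and linear speed of long_fuse below 0.02 m/s); the robot touches nothing.
It fails at once if the short fuse is moved more than 40 mm from where it lay (distance of short_fuse from where it was at the start of the episode above 0.04 m).
It also fails if it takes over 42 s, if anything falls off the work surface, if the arm or the gripper's body presses on something with over 40 N, if the wrist force passes 120 N, or if a joint passes its speed limit or range.

ROBOT

A 7-joint arm with a two-finger parallel gripper is mounted at the origin on a cart in front of the work surface, level with it; the furniture and walls round the work are solid. World frame = base frame: x ahead of the robot, y to its left, z up, the work surface at z = 0. Lengths are in m, angles in rad, forces in N, time in s.
With the tool pointing down it reaches from about 0.425 to 0.875 m from the base axis. Payload 4.7 kg.
Tool frame: the origin (TCP) lies midway between the tips of the shut fingers; the grasp point (between the pads) lies 19 mm behind it; y points along the fingers, z is the direction in which the jaws open and shut, and the axes are right-handed (so a half turn about y gives the same grasp; the last joint's range is limited). The gripper opens to 87 mm and grips with 3 to 60 N. Pads are 19 mm wide; open, the fingers measure 117 mm over their backs; the gripper's body (75 mm by 190 mm) begins 51 mm behind the grasp point.
Start: joints at [-1.159, 0.321, -0.07, 1.45, 0.023, 1.371, -0.057], TCP at [0.252, 0.599, 0.223] pointing down, gripper open.
Joint ranges: [-2.86, 2.86], [-0.3, 2.09], [-1.38, 1.24], [0.06, 2.45], [-1.56, 4.7], [0.09, 2.05], [-2.69, 2.69]. Speed limits (rad/s): [2.57, 2.57, 3.14, 3.14, 3.14, 3.14, 3.14].

INTERFACE

Orientations are given as a rotation vector (axis times angle).
In Python, from bench import ctrl gives the robot as it stands.
- The arm moves only by the tool play_rows, never from a script. Its arguments are lists of equal length, an entry for each row: "translation": the shift along the tool's x, y, z in mm, a list of three; "turn": the turn, a rotation vector about the tool's x, y, z in rad, a list of three; "fingers": the opening, from -1 (shut) to 1 (fully open), so that 0 is half open. In form: {"translation": [[dx, dy, dz], ...], "turn": [[wx, wy, wz], ...], "fingers": [fingers, ...]}. A call has exactly 10 rows; each row shifts and turns the commanded pose from where the row before left it, along the tool's axes as they then stand; what a row does not reach is not made up. A row lasts 1/12 s, in which the tool goes at most 41.7 mm and 7.16 degrees, less where a joint would pass 70% of its speed; a pose out of reach is approached as far as the arm can. A call with a gripper value outside its range is refused whole. The fingers move at their own pace and stop on an object; "grip_force" is the grip in N (left out, the last holds). Time passes only in rows, so rows that do not move let the fingers close, or fill a call up. It gives the time, the measured TCP pose, the force and the opening at its end, in the units of the state.
- ctrl.get_state(): the state, without advancing time (a new reading comes with each control period).
- ctrl.get_image(name): name is "scene" or "top" or "wrist"; returns the picture (384x512x3 uint8, blue, green, red); there is no depth.
- ctrl.camera_info(name): a dict with "camera_matrix" (3x3 intrinsics, pixels), "R" (3x3) and "t" (3): a world point X has camera coordinates R X + t. Camera axes: x right, y down, z forward; pixel columns grow to the right and rows downward; lengths in m; the calibration is good to about 2 mm. A picture is of the moment at which its call begins: read the wrist's pose just before it. camera_info takes no time and is no camera call; for the wrist camera it gives the pose at the moment of the call.
- ctrl.close_job(): hands the job in, once; it reports no verdict.
The state is a dict: "time": time; "joint_positions": joint angles; "qd": joint speeds; "joint_torque": joint torques, N m; "position": TCP position; "tool_rot": TCP orientation; "ft_force": force on the tool from outside, world axes, zero at the start; "torque": the same for the moment, N m; "grip_width": opening from 0.0 (shut) to 1.0 (fully open).
Only numpy, scipy, OpenCV 4.12 (cv2) and the standard library are available. Lean on these libraries where they do the work, as an engineer would, in place of code of your own. Each camera call takes 0.05 s, during which the arm holds its last target.

## Working session

There is one attempt and no reset: what is moved stays moved. The work goes in short steps, Python scripts to look and compute and a tool call to move; the robot and the scene stay as the last step left them, time stands still between calls to the robot, and variables do not carry over. Pictures are saved under pics/ and viewed, and the job is handed in when it is done.

Besides the shell and the picture viewer there is one more tool, called as a command line: name --argument value ..., lists and objects as JSON in quotes. play_rows: Moves the arm, as the interface text tells. Its arguments: {"type":"object","properties":{"translation":{"type":"array"},"turn":{"type":"array"},"fingers":{"type":"array"},"grip_force":{"type":"number"}},"required":["translation","turn","fingers"]}

```bash
mkdir -p pics; ls; python3 - <<'E'
from bench import ctrl
import cv2, numpy as np
print(ctrl.get_state())
for n in("scene","top","wrist"):
    cv2.imwrite(f"pics/{n}0.png",ctrl.get_image(n))
    c=ctrl.camera_info(n); print(n,c)
E
```

```text
pics
{'time': 0.0, 'joint_positions': array([-1.1588852 ,  0.32184813, -0.0701105 ,  1.45167809,  0.02262527,
        1.3708221 , -0.05690591]), 'qd': array([-0.00041653, -0.00118772,  0.00066827, -0.00138158,  0.00017945,
       -0.00199165,  0.0016297 ]), 'joint_torque': array([ 2.36603091e-04, -4.91298151e+01, -4.03788993e-01, -3.12525415e+01,
       -6.40361197e-02,  4.38436959e-02,  1.83482834e-04]), 'position': array([0.25163185, 0.59870343, 0.22144388]), 'tool_rot': array([-1.55013593,  0.3123248 , -0.31189178]), 'ft_force': array([ 0.91181237, -0.22425852, -0.0264943 ]), 'torque': array([0.01672244, 0.02467673, 0.01268917]), 'grip_width': 1.0014355991568817}
scene {'camera_matrix': array([[438.21074191,   0.        , 253.80470678],
       [  0.        , 438.21074191, 191.07246465],
       [  0.        ,   0.        ,   1.        ]]), 'R': array([[ 0.83920678, -0.54370145,  0.01098695],
       [-0.27873363, -0.44739947, -0.84978896],
       [ 0.46694705,  0.71008623, -0.52700855]]), 't': array([-0.411743  ,  0.17612035,  0.91717106])}
top {'camera_matrix': array([[425.80681402,   0.        , 260.85214866],
       [  0.        , 425.80681402, 191.74530329],
       [  0.        ,   0.        ,   1.        ]]), 'R': array([[ 0.02756301, -0.99959776, -0.00667824],
       [-0.99212756, -0.02653936, -0.12238697],
       [ 0.1221605 ,  0.00999902, -0.99245999]]), 't': array([-0.03238056,  0.46707365,  0.9666081 ])}
wrist {'camera_matrix': array([[330.26819376,   0.        , 259.59263834],
       [  0.        , 330.26819376, 190.54383469],
       [  0.        ,   0.        ,   1.        ]]), 'R': array([[ 0.38827756,  0.92154159, -0.00127618],
       [ 0.88109302, -0.37082868,  0.29353226],
       [ 0.27002894, -0.11509642, -0.95594832]]), 't': array([-0.64970976, -0.03443255,  0.39089293])}
```

View pics/scene0.png

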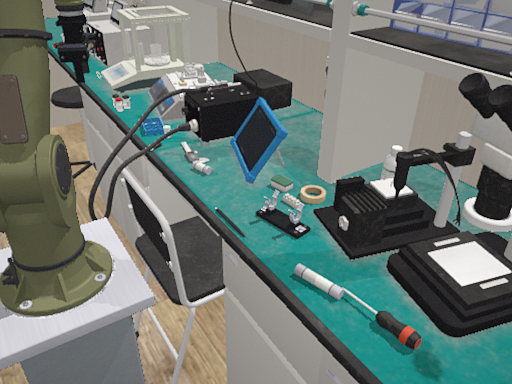

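View pics/top0.png

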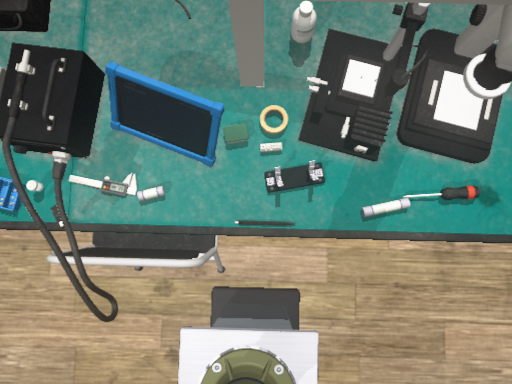

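View pics/wrist0.png

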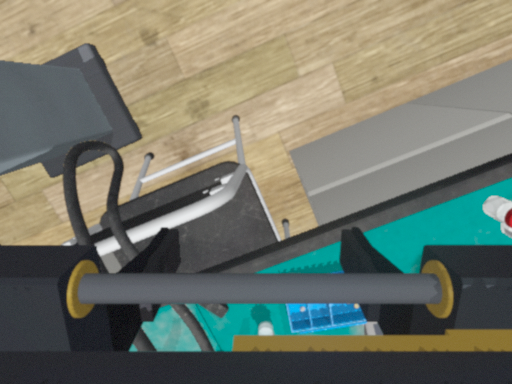

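```bash
python3 - <<'E'
import cv2
i=cv2.imread("pics/top0.png")
cv2.imwrite("pics/c1.png",cv2.resize(i[140:230,250:420],None,fx=4.7,fy=4.7,interpolation=cv2.INTER_CUBIC))
i=cv2.imread("pics/scene0.png")
cv2.imwrite("pics/c2.png",cv2.resize(i[170:310,240:370],None,fx=4.2,fy=4.2,interpolation=cv2.INTER_CUBIC))
E
```

```text
(no output)
```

View pics/c1.png

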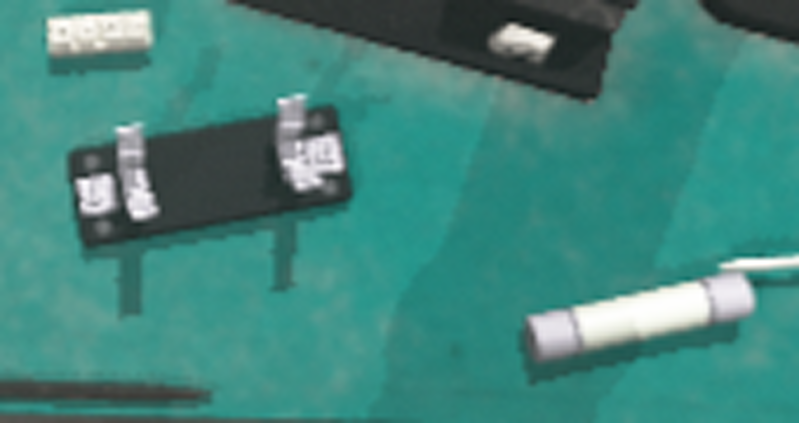

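View pics/c2.png

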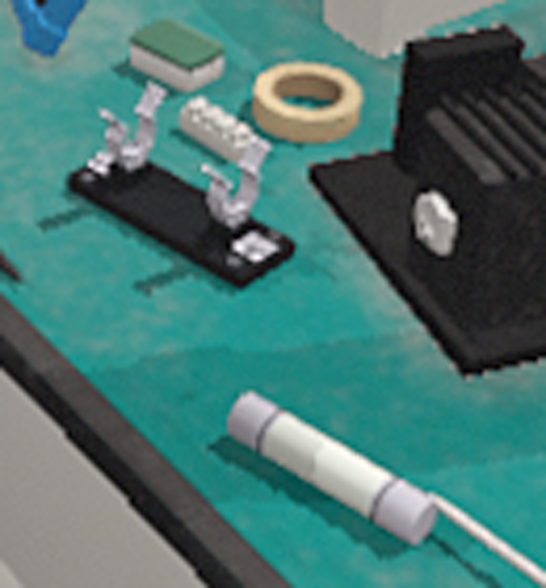

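```bash
cat > h.py <<'E'
import numpy as np, cv2
from scipy.spatial.transform import Rotation as Ro
from bench import ctrl
def back(ci,uv,z):
    d=np.linalg.inv(ci["camera_matrix"])@np.array([uv[0],uv[1],1.]); R=ci["R"];t=ci["t"]
    c=-R.T@t; d=R.T@d; return c+d*(z-c[2])/d[2]
def proj(ci,X):
    p=ci["camera_matrix"]@(ci["R"]@np.asarray(X)+ci["t"]); return p[:2]/p[2]
E
python3 - <<'E'
from h import *
ci=ctrl.camera_info("top")
f=lambda p:(p[0]/4.7+250-.4,p[1]/4.7+140-.4)
P=[back(ci,f(p),.012) for p in[(68,152),(333,105),(352,200),(88,245)]]
for a in P: print(a)
print([np.linalg.norm(P[i]-P[(i+1)%4]) for i in range(4)], "c",np.mean(P,0))
d=P[0]+P[3]-P[1]-P[2]; print(np.arctan2(d[1],d[0])*57.3)
a=back(ci,f((531,341)),.012);b=back(ci,f((750,293)),.012)
d=a-b;print(a,b,np.linalg.norm(d),(a+b)/2,np.arctan2(d[1],d[0])*57.3)
s=ctrl.camera_info("scene")
g=lambda p:(p[0]/4.2+240-.4,p[1]/4.2+170-.4)
a=back(s,g((245,425)),.012);b=back(s,g((420,515)),.012)
d=a-b;print(a,b,np.linalg.norm(d),(a+b)/2,np.arctan2(d[1],d[0])*57.3)
P=[back(s,g(p),.012) for p in[(68,180),(120,150),(293,240),(240,280)]]
print(P,np.mean(P,0))
st=ctrl.get_state();print(Ro.from_rotvec(st["tool_rot"]).as_matrix())
E
```

```text
[ 0.51770147 -0.02588782  0.012     ]
[ 0.54552963 -0.16021851  0.012     ]
[ 0.49687274 -0.17034146  0.012     ]
[ 0.47033862 -0.0372646   0.012     ]
[np.float64(0.1371828698885521), np.float64(0.04969876208435659), np.float64(0.1356963891074132), np.float64(0.048710070505374875)] c [ 0.50761062 -0.0984281   0.012     ]
101.49875225319845
[ 0.42775585 -0.26071685  0.012     ] [ 0.45492397 -0.37069023  0.012     ] 0.1132795276737631 [ 0.44133991 -0.31570354  0.012     ] 103.8843116956078
[ 0.42667442 -0.26873871  0.012     ] [ 0.45821599 -0.36221639  0.012     ] 0.09865570703585934 [ 0.44244521 -0.31547755  0.012     ] 108.65360838943045
[array([ 0.46944125, -0.04164006,  0.012     ]), array([ 0.51418282, -0.03146324,  0.012     ]), array([ 0.54548739, -0.16033145,  0.012     ]), array([ 0.49694274, -0.1737544 ,  0.012     ])] [ 0.50651355 -0.10179729  0.012     ]
[[ 9.21922149e-01 -4.36455056e-04  3.87374962e-01]
 [-3.87375185e-01 -1.37837607e-03  9.21921128e-01]
 [ 1.31571241e-04 -9.99998955e-01 -1.43982729e-03]]
```

play_rows --translation '[[0,-4,0],[0,-4,0],[0,-4,0],[0,-4,0],[0,-4,0],[0,-4,0],[0,-4,0],[0,-4,0],[0,-4,0],[0,-4,0]]' --turn '[[0,0.092,0],[0,0.092,0],[0,0.092,0],[0,0.092,0],[0,0.092,0],[0,0.092,0],[0,0.092,0],[0,0.092,0],[0,0.092,0],[0,0.092,0]]' --fingers '[1,1,1,1,1,1,1,1,1,1]' --grip_force 40

```text
time: 0.98
position: [0.2517, 0.5991, 0.2623]
tool_rot: [-1.317, 1.024, -1.024]
ft_force: [-0.1, 0.3, 0.5]
grip_width: 1.0
```

play_rows --translation '[[15,0,3],[24,0,5],[26,0,6],[26,0,6],[26,0,6],[26,0,6],[26,0,6],[26,0,6],[26,0,6],[26,0,6]]' --turn '[[0,0,0],[0,0,0],[0,0,0],[0,0,0],[0,0,0],[0,0,0],[0,0,0],[0,0,0],[0,0,0],[0,0,0]]' --fingers '[1,1,1,1,1,1,1,1,1,1]'

```text
time: 1.82
position: [0.3682, 0.3727, 0.2623]
tool_rot: [-1.319, 1.021, -1.021]
ft_force: [0.6, -0.9, 0.8]
grip_width: 0.996
```

play_rows --translation '[[26,0,6],[26,0,6],[26,0,6],[26,0,6],[26,0,6],[26,0,6],[26,0,6],[26,0,6],[26,0,6],[12,0,3]]' --turn '[[0,0,0],[0,0,0],[0,0,0],[0,0,0],[0,0,0],[0,0,0],[0,0,0],[0,0,0],[0,0,0],[0,0,0]]' --fingers '[1,1,1,1,1,1,1,1,1,1]'

```text
time: 2.65
position: [0.486, 0.1461, 0.2626]
tool_rot: [-1.317, 1.023, -1.025]
ft_force: [0.5, -1.0, -0.1]
grip_width: 0.999
```

play_rows --translation '[[25,0,-9],[25,0,-9],[25,0,-9],[25,0,-9],[25,0,-9],[25,0,-9],[25,0,-9],[25,0,-9],[20,0,-8],[10,0,-4]]' --turn '[[0,0,0],[0,0,0],[0,0,0],[0,0,0],[0,0,0],[0,0,0],[0,0,0],[0,0,0],[0,0,0],[0,0,0]]' --fingers '[1,1,1,1,1,1,1,1,1,1]'

```text
time: 3.48
position: [0.4601, -0.0968, 0.2626]
tool_rot: [-1.317, 1.024, -1.024]
ft_force: [0.6, -0.4, -0.0]
grip_width: 1.002
```

```bash
python3 - <<'E'
from h import *
import pickle
ci=ctrl.camera_info("wrist");st=ctrl.get_state()
i=ctrl.get_image("wrist");cv2.imwrite("pics/w1.png",i);pickle.dump((ci,st),open("w1.p","wb"))
print(-ci["R"].T@ci["t"],st["position"],st["time"])
for X in[(.441,-.3155,.012),(.507,-.1,.012)]:print(proj(ci,X))
E
```

```text
[ 0.44009149 -0.01771745  0.42381212] [ 0.46013079 -0.09675638  0.26259469] 3.4833
[209.78637278 297.6964795 ]
[294.58107139 167.85836984]
```

View pics/w1.png

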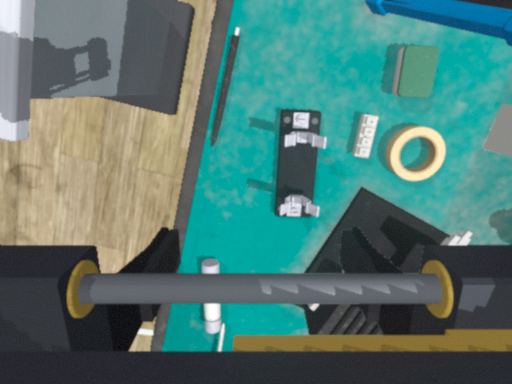

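```bash
python3 - <<'E'
import cv2
i=cv2.imread("pics/w1.png")
cv2.imwrite("pics/c3.png",cv2.resize(i[100:225,260:340],None,fx=4.8,fy=4.8,interpolation=cv2.INTER_CUBIC))
cv2.imwrite("pics/c4.png",cv2.resize(i[250:345,180:260],None,fx=5,fy=5,interpolation=cv2.INTER_CUBIC))
E
```

```text
(no output)
```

View pics/c3.png

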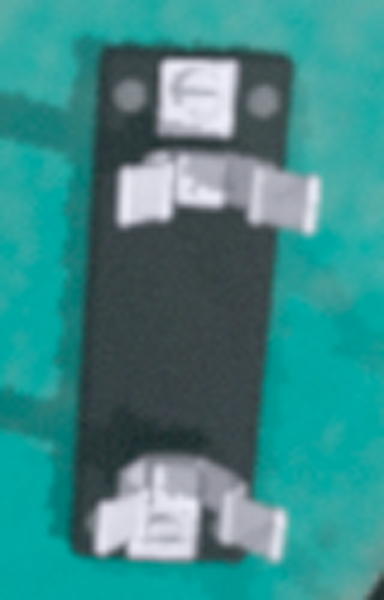

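View pics/c4.png

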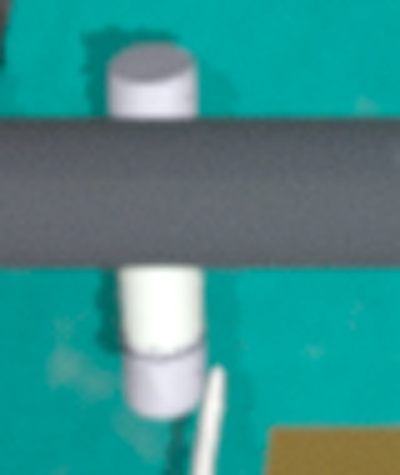

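```bash
python3 - <<'E'
from h import *
import pickle
from scipy.optimize import least_squares
ci,st=pickle.load(open("w1.p","rb"))
f=lambda p,s,o:np.array((p[0]/s+o[0]-.4,p[1]/s+o[1]-.4))
C=[f(p,4.8,(260,100)) for p in[(105,48),(292,55),(247,560),(75,552)]]
P=np.array([back(ci,c,.012) for c in C]);print(P,[np.linalg.norm(P[k]-P[(k+1)%4]) for k in range(4)],P.mean(0))
L=np.array([[-.025,.07],[.025,.07],[.025,-.07],[-.025,-.07]])
def w(x,q):
    c,s=np.cos(x[2]),np.sin(x[2]);return np.array([x[0]+c*q[0]-s*q[1],x[1]+s*q[0]+c*q[1],q[2]])
r=least_squares(lambda x:np.concatenate([proj(ci,w(x,(*l,.012)))-c for l,c in zip(L,C)]),[.507,-.1,.2])
print(r.x,r.x[2]*57.3,r.fun.round(1))
# predicted jaw tips
for y in(.04,-.04):
  for x in(-.02,.02):
    for yy in (y-.006,y+.006):
      p=proj(ci,w(r.x,(x,yy,.066)));print(x,yy,((p-[260,100]+.4)*4.8).round())
g=lambda p:f(p,5,(180,250))
a=back(ci,g((152.5,90)),.012);b=back(ci,g((165,380)),.012);d=a-b
print(a,b,np.arctan2(d[1],d[0])*57.3)
a=back(ci,g((152,62)),.012);print("endface",a, "centre",a-.055*d/np.linalg.norm(d)); print("far end",back(ci,g((165.5,418)),.020))
E
```

```text
[[ 0.47163997 -0.03426336  0.012     ]
 [ 0.51796754 -0.024316    0.012     ]
 [ 0.54660587 -0.15834179  0.012     ]
 [ 0.49956658 -0.16778919  0.012     ]] [np.float64(0.047383479439684344), np.float64(0.1370513225037119), np.float64(0.04797862556407688), np.float64(0.13641496741425505)] [ 0.50894499 -0.09617758  0.012     ]
[ 0.50902422 -0.09650284  0.20860722] 11.953193718948745 [-1.  -1.2  1.2 -1.   0.7  1.2 -0.8  1.5]
-0.02 0.034 [127. 220.]
-0.02 0.046 [131. 167.]
0.02 0.034 [303. 227.]
0.02 0.046 [308. 174.]
-0.02 -0.046 [107. 550.]
-0.02 -0.034 [109. 503.]
0.02 -0.046 [272. 556.]
0.02 -0.034 [276. 509.]
[ 0.43148103 -0.26722346  0.012     ] [ 0.45485948 -0.36188389  0.012     ] 103.88047852106291
endface [ 0.42955834 -0.25861449  0.012     ] centre [ 0.44274556 -0.31201015  0.012     ]
far end [ 0.45746241 -0.36829881  0.02      ]
```

```bash
cat >> h.py <<'E'
def go(xyz,jaw_deg):
    st=ctrl.get_state();R=Ro.from_rotvec(st["tool_rot"]).as_matrix()
    a=np.radians(jaw_deg);z=np.array([np.cos(a),np.sin(a),0]);y=np.array([0,0,-1.]);T=np.c_[np.cross(y,z),y,z]
    print("trans mm now-axes",(R.T@(np.array(xyz)-st["position"])*1e3).round(1),"turn",Ro.from_matrix(R.T@T).as_rotvec().round(4),"after-turn axes",(T.T@(np.array(xyz)-st["position"])*1e3).round(1),st["position"].round(4),st["ft_force"].round(1),st["grip_width"])
E
python3 - <<'E'
from h import *
go((.442,-.3145,.003),13.9)
E
```

```text
trans mm now-axes [205.7 259.8 -70.7] turn [-0.0001  0.0048  0.0006] after-turn axes [206.2 259.7 -69.7] [ 0.4601 -0.0976  0.2627] [-1.3 -1.7 -0.2] 0.9997935170694451
```

play_rows --translation '[[22,8,-8],[22,16,-8],[22,20,-8],[22,20,-8],[22,20,-8],[22,20,-7],[22,20,-7],[22,20,-7],[20,20,-6],[10,16,-3]]' --turn '[[0,0.005,0],[0,0,0],[0,0,0],[0,0,0],[0,0,0],[0,0,0],[0,0,0],[0,0,0],[0,0,0],[0,0,0]]' --fingers '[1,1,1,1,1,1,1,1,1,1]'

```text
time: 4.37
position: [0.4435, -0.3114, 0.0807]
tool_rot: [-1.318, 1.026, -1.025]
ft_force: [-0.5, 0.4, 0.1]
grip_width: 0.997
```

```bash
python3 - <<'E'
from h import *
import pickle
go((.442,-.3145,.003),13.9)
ci=ctrl.camera_info("wrist");st=ctrl.get_state()
i=ctrl.get_image("wrist");cv2.imwrite("pics/w2.png",i);pickle.dump((ci,st),open("w2.p","wb"))
for X in[(.442,-.3145,.012),(.4288,-.2611,.012)]:print(proj(ci,X))
E
```

```text
trans mm now-axes [ 2.6 77.7 -2.1] turn [0.0016 0.0047 0.0004] after-turn axes [ 2.6 77.7 -2.2] [ 0.4435 -0.3114  0.0807] [-0.5  0.4  0.1] 0.9970534644293535
[256.8265829  208.04780508]
[256.94680298 133.23090359]
```

View pics/w2.png

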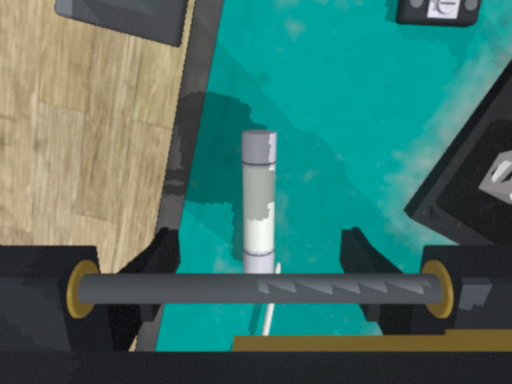

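```bash
python3 - <<'E'
from h import *
import pickle
ci,st=pickle.load(open("w2.p","rb"))
a=back(ci,(259.3,164),.024);b=back(ci,(259,251.5),.024);print(a,b,np.linalg.norm(a-b),(a+b)/2)
a=back(ci,(259.3,145),.012);b=back(ci,(259,251),.012);d=a-b;print(a,b,np.arctan2(d[1],d[0])*57.3)
c=back(ci,(259.3,133),.013);print(c, c-.055*d/np.linalg.norm(d))
E
```

```text
[ 0.4350501  -0.27918036  0.024     ] [ 0.45075769 -0.34262862  0.024     ] 0.06536367516555441 [ 0.4429039  -0.31090449  0.024     ]
[ 0.43236658 -0.2686228   0.012     ] [ 0.45213578 -0.34829341  0.012     ] 103.94337880810545
[ 0.4303108  -0.26042609  0.013     ] [ 0.44355663 -0.31380725  0.013     ]
```

play_rows --translation '[[1,8,0],[0,10,0],[0,10,0],[0,10,0],[0,10,0],[0,10,0],[0,9,0],[0,6,0],[0,4,0],[0,0,0]]' --turn '[[0,0,0],[0,0,0],[0,0,0],[0,0,0],[0,0,0],[0,0,0],[0,0,0],[0,0,0],[0,0,0],[0,0,0]]' --fingers '[1,1,1,1,1,1,1,1,1,1]'

```text
time: 5.25
position: [0.4435, -0.3111, 0.0047]
tool_rot: [-1.317, 1.026, -1.024]
ft_force: [0.4, 0.3, -0.3]
grip_width: 1.002
```

play_rows --translation '[[0,0,0],[0,0,0],[0,0,0],[0,0,0],[0,0,0],[0,0,0],[0,0,0],[0,0,0],[0,0,0],[0,0,0]]' --turn '[[0,0,0],[0,0,0],[0,0,0],[0,0,0],[0,0,0],[0,0,0],[0,0,0],[0,0,0],[0,0,0],[0,0,0]]' --fingers '[0.5,0,-0.3,-0.5,-0.8,-1,-1,-1,-1,-1]'

```text
time: 6.08
position: [0.444, -0.3113, 0.0055]
tool_rot: [-1.316, 1.025, -1.025]
ft_force: [0.1, -0.8, -0.0]
grip_width: 0.325
```

play_rows --translation '[[0,0,0],[0,0,0],[0,0,0],[0,0,0],[0,0,0],[0,0,0],[0,-5,0],[0,-10,0],[0,-15,0],[0,-10,0]]' --turn '[[0,0,0],[0,0,0],[0,0,0],[0,0,0],[0,0,0],[0,0,0],[0,0,0],[0,0,0],[0,0,0],[0,0,0]]' --fingers '[-1,-1,-1,-1,-1,-1,-1,-1,-1,-1]'

```text
time: 6.92
position: [0.4445, -0.3118, 0.0472]
tool_rot: [-1.316, 1.024, -1.026]
ft_force: [0.4, 0.4, -1.4]
grip_width: 0.262
```

```bash
python3 - <<'E'
from h import *
import pickle
go((.5085,-.097,.18),11.95)
ci=ctrl.camera_info("wrist");st=ctrl.get_state()
i=ctrl.get_image("wrist");cv2.imwrite("pics/w3.png",i);pickle.dump((ci,st),open("w3.p","wb"))
cv2.imwrite("pics/s3.png",ctrl.get_image("scene")[150:340,200:440])
E
```

```text
trans mm now-axes [-192.4 -132.8  114.9] turn [-0.0012  0.0392  0.0009] after-turn axes [-196.9 -132.8  107.1] [ 0.4445 -0.3118  0.0472] [ 0.4  0.4 -1.4] 0.2624735489068067
```

View pics/w3.png

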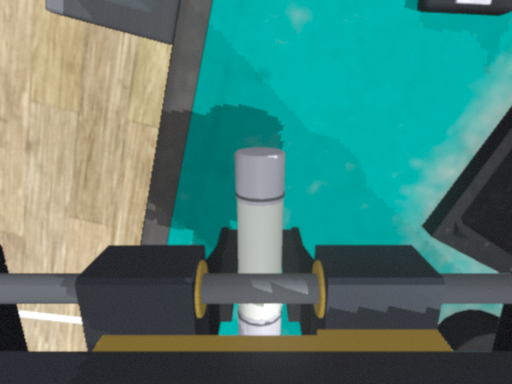

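View pics/s3.png

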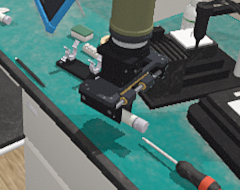

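```bash
python3 - <<'E'
from h import *
import pickle
ci,st=pickle.load(open("w3.p","rb"))
R=Ro.from_rotvec(st["tool_rot"]).as_matrix()
def P(x,y,z): return proj(ci,st["position"]+R@np.array([x,y,z])/1e3).round(1)
for off in(0,2,4):
  for h in(4.5,6.5,8.5):
    print(off,h,"end top",P(off-55,-h-12,0),"end bot",P(off-55,-h+12,0),"edges",P(off-53,-h,-12),P(off-53,-h,12),"ring1 top",P(off-31,-h-12,0),"ring2",P(off+31,-h-12,0))
E
python3 -c "
import cv2
i=cv2.imread('pics/w3.png');cv2.imwrite('pics/c5.png',cv2.resize(i[140:340,205:315],None,fx=3,fy=3,interpolation=cv2.INTER_CUBIC))"
```

```text
0 4.5 end top [259.6 151.8] end bot [259.6 143.3] edges [234.6 151.4] [284.7 151.4] ring1 top [259.6 203. ] ring2 [259.8 315.9]
0 6.5 end top [259.6 152.6] end bot [259.6 143.9] edges [234.2 152.2] [285.  152.1] ring1 top [259.6 204.5] ring2 [259.8 318.5]
0 8.5 end top [259.6 153.5] end bot [259.6 144.5] edges [233.9 153. ] [285.3 152.9] ring1 top [259.6 206. ] ring2 [259.8 321.1]
2 4.5 end top [259.6 156.3] end bot [259.6 147.2] edges [234.6 155.5] [284.6 155.5] ring1 top [259.7 207.1] ring2 [259.8 319.2]
2 6.5 end top [259.6 157.1] end bot [259.6 147.8] edges [234.3 156.3] [284.9 156.3] ring1 top [259.7 208.6] ring2 [259.8 321.8]
2 8.5 end top [259.6 158. ] end bot [259.6 148.5] edges [234.  157.2] [285.2 157.1] ring1 top [259.7 210.1] ring2 [259.8 324.4]
4 4.5 end top [259.6 160.7] end bot [259.6 151. ] edges [234.7 159.6] [284.5 159.6] ring1 top [259.7 211.1] ring2 [259.8 322.4]
4 6.5 end top [259.6 161.6] end bot [259.6 151.7] edges [234.4 160.5] [284.8 160.4] ring1 top [259.7 212.7] ring2 [259.8 325. ]
4 8.5 end top [259.6 162.6] end bot [259.6 152.5] edges [234.1 161.4] [285.1 161.3] ring1 top [259.7 214.2] ring2 [259.8 327.7]
```

View pics/c5.png

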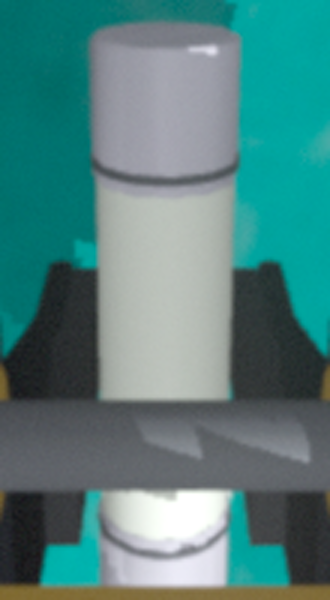

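```bash
python3 - <<'E'
from h import *
go((.5084,-.0955,.12),11.95)
E
```

```text
trans mm now-axes [-194.5  -72.2  114.4] turn [-0.0039  0.0396  0.0023] after-turn axes [-199.1  -72.2  106.3] [ 0.4456 -0.3123  0.0478] [ 0.8 -0.2  0.3] 0.2661020366252672
```

play_rows --translation '[[0,-16,0],[-14,-20,6],[-22,-20,12],[-24,-16,13],[-26,0,14],[-26,0,14],[-26,0,14],[-26,0,14],[-23,0,12],[-12,0,7]]' --turn '[[0,0.039,0],[0,0,0],[0,0,0],[0,0,0],[0,0,0],[0,0,0],[0,0,0],[0,0,0],[0,0,0],[0,0,0]]' --fingers '[-1,-1,-1,-1,-1,-1,-1,-1,-1,-1]'

```text
time: 7.85
position: [0.5069, -0.0903, 0.1172]
tool_rot: [-1.301, 1.051, -1.049]
ft_force: [0.7, 0.3, -1.1]
grip_width: 0.259
```

```bash
python3 - <<'E'
from h import *
import pickle
go((.5084,-.0955,.0395),11.95)
ci=ctrl.camera_info("wrist");st=ctrl.get_state()
i=ctrl.get_image("wrist");cv2.imwrite("pics/w4.png",i);pickle.dump((ci,st),open("w4.p","wb"))
cv2.imwrite("pics/s4.png",cv2.resize(ctrl.get_image("scene")[120:290,180:380],None,fx=3,fy=3))
go((.5084,-.0955,.0395),11.95)
E
```

```text
trans mm now-axes [ 5.5 77.7  0.3] turn [-0.0004  0.0049 -0.002 ] after-turn axes [ 5.4 77.7  0.4] [ 0.5069 -0.0903  0.1172] [ 0.7  0.3 -1.1] 0.2593742741509978
trans mm now-axes [ 4.7 77.7  0.4] turn [-0.0001  0.0063 -0.0011] after-turn axes [ 4.6 77.7  0.4] [ 0.507  -0.0911  0.1172] [ 0.2 -0.6 -1. ] 0.2641443794383017
```

View pics/w4.png

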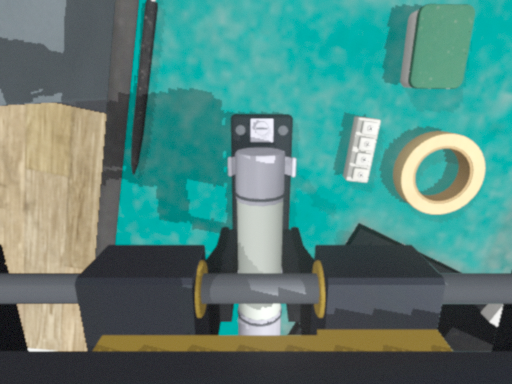

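View pics/s4.png

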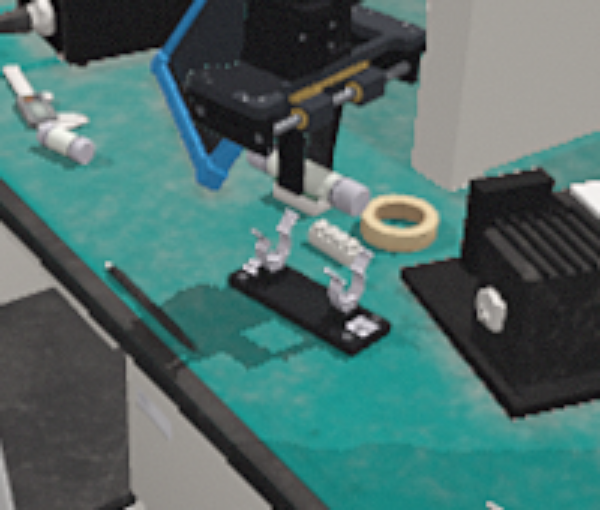

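```bash
python3 - <<'E'
from h import *
import pickle
ci,st=pickle.load(open("w4.p","rb"))
a=np.radians(11.95);hx=np.array([np.cos(a),np.sin(a),0]);hy=np.array([-np.sin(a),np.cos(a),0]);c=np.array([.5087,-.0968,0])
P=lambda x,y,z:proj(ci,c+x*hx+y*hy+[0,0,z]).round(1)
print("base corners",P(-.025,.07,.012),P(.025,.07,.012),"screw? jaw",P(-.02,.046,.066),P(.02,.046,.066),P(-.02,.034,.066),P(.02,.034,.066))
E
python3 -c "
import cv2
i=cv2.imread('pics/w4.png');cv2.imwrite('pics/c6.png',cv2.resize(i[105:225,210:310],None,fx=5,fy=5,interpolation=cv2.INTER_CUBIC))"
```

```text
base corners [228.7 113.5] [292.1 113.7] screw? jaw [229.8 156.8] [291.1 157.1] [230.2 174.7] [290.5 174.9]
```

View pics/c6.png

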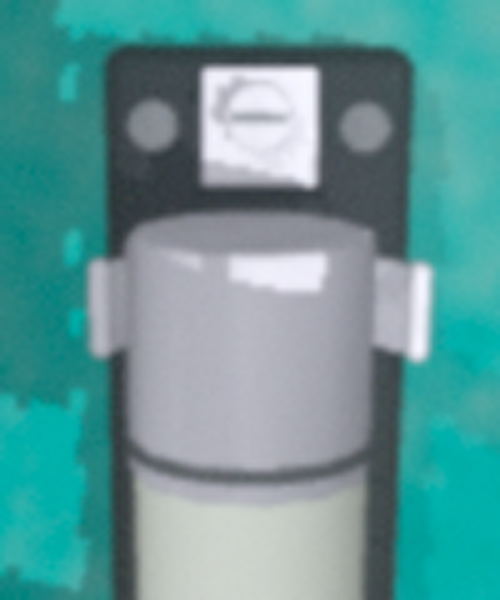

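play_rows --translation '[[3,3,0.7],[2.3,6,0.6],[0,8,0],[0,8,0],[0,8,0],[0,6,0],[0,3,0],[0,2,0],[0,0,0],[0,0,0]]' --turn '[[0,0.005,0],[0,0,0],[0,0,0],[0,0,0],[0,0,0],[0,0,0],[0,0,0],[0,0,0],[0,0,0],[0,0,0]]' --fingers '[-1,-1,-1,-1,-1,-1,-1,-1,-1,-1]'

```text
time: 8.78
position: [0.5089, -0.0996, 0.0737]
tool_rot: [-1.299, 1.057, -1.058]
ft_force: [-0.5, 0.2, -0.1]
grip_width: 0.264
```

```bash
python3 - <<'E'
from h import *
import pickle
go((.5084,-.0955,.0395),11.95)
i=ctrl.get_image("wrist");cv2.imwrite("pics/w5.png",i)
cv2.imwrite("pics/s5.png",cv2.resize(ctrl.get_image("scene")[160:260,230:330],None,fx=5,fy=5,interpolation=cv2.INTER_CUBIC))
E
```

```text
trans mm now-axes [-4.1 34.2  0.3] turn [-0.0003 -0.0045  0.0001] after-turn axes [-4.1 34.2  0.3] [ 0.5089 -0.0996  0.0737] [-0.5  0.2 -0.1] 0.2639201213956655
```

View pics/w5.png

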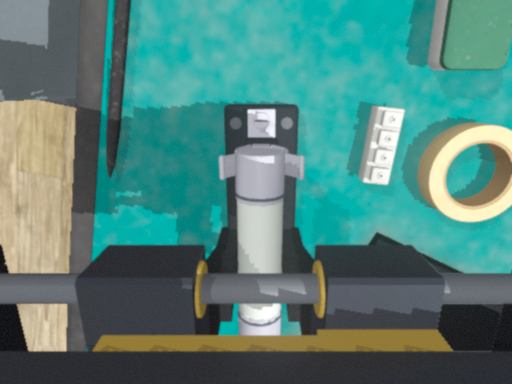

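View pics/s5.png

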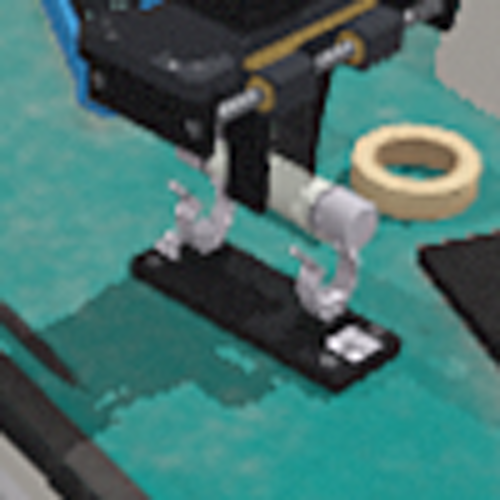

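play_rows --translation '[[-2,1,0.4],[-1.5,2,0.4],[0,3,0],[0,4,0],[0,4,0],[0,4,0],[0,4,0],[0,4,0],[0,3,0],[0,0,0]]' --turn '[[0,-0.003,0],[0,0,0],[0,0,0],[0,0,0],[0,0,0],[0,0,0],[0,0,0],[0,0,0],[0,0,0],[0,0,0]]' --fingers '[-1,-1,-1,-1,-1,-1,-1,-1,-1,-1]' --grip_force 55

```text
time: 9.72
position: [0.5093, -0.0965, 0.0445]
tool_rot: [-1.3, 1.055, -1.056]
ft_force: [0.2, -1.4, 1.4]
grip_width: 0.262
```

```bash
python3 - <<'E'
from h import *
go((.5084,-.0955,.0395),11.95)
E
```

```text
trans mm now-axes [-1.2  5.  -0.7] turn [-0.0007 -0.0019  0.0008] after-turn axes [-1.2  5.  -0.7] [ 0.5093 -0.0965  0.0445] [ 0.2 -1.4  1.4] 0.26184476879564084
```

play_rows --translation '[[0,1,0],[0,1,0],[0,1,0],[0,1,0],[0,1,0],[0,1,0],[0,0,0],[0,0,0],[0,0,0],[0,0,0]]' --turn '[[0,0,0],[0,0,0],[0,0,0],[0,0,0],[0,0,0],[0,0,0],[0,0,0],[0,0,0],[0,0,0],[0,0,0]]' --fingers '[-1,-1,-1,-1,-1,-1,-1,-1,-1,-1]'

```text
time: 10.55
position: [0.5088, -0.0957, 0.0393]
tool_rot: [-1.299, 1.056, -1.054]
ft_force: [-2.1, 0.7, 9.5]
grip_width: 0.265
```

```bash
python3 - <<'E'
from h import *
go((.5084,-.0955,.0395),11.95)
i=ctrl.get_image("wrist");cv2.imwrite("pics/w6.png",i)
cv2.imwrite("pics/s6.png",cv2.resize(ctrl.get_image("scene")[160:260,230:330],None,fx=5,fy=5,interpolation=cv2.INTER_CUBIC))
E
```

```text
trans mm now-axes [-0.3 -0.2 -0.3] turn [ 0.0002 -0.0014 -0.0011] after-turn axes [-0.3 -0.2 -0.3] [ 0.5088 -0.0957  0.0393] [-2.1  0.7  9.5] 0.2645192531163159
```

View pics/w6.png

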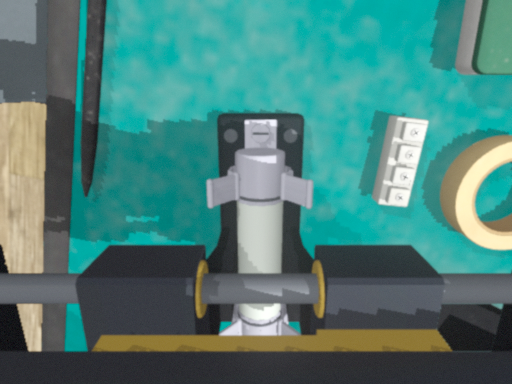

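View pics/s6.png

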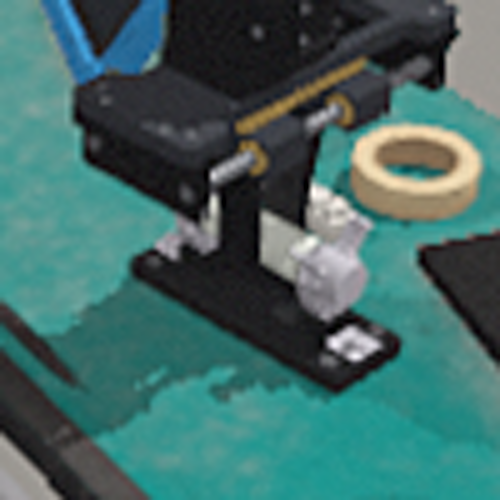

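play_rows --translation '[[0,0.5,0],[0,0.5,0],[0,0.5,0],[0,0.5,0],[0,0.5,0],[0,0.5,0],[0,0,0],[0,0,0],[0,0,0],[0,0,0]]' --turn '[[0,0,0],[0,0,0],[0,0,0],[0,0,0],[0,0,0],[0,0,0],[0,0,0],[0,0,0],[0,0,0],[0,0,0]]' --fingers '[-1,-1,-1,-1,-1,-1,-1,-1,-1,-1]'

```text
time: 11.48
position: [0.5089, -0.0957, 0.039]
tool_rot: [-1.298, 1.058, -1.052]
ft_force: [-12.4, 1.9, 34.6]
grip_width: 0.258
```

play_rows --translation '[[0,-1,0],[0,-1,0],[0,-0.5,0],[0,0,0],[0,0,0],[0,0,0],[0,0,0],[0,0,0],[0,0,0],[0,0,0]]' --turn '[[0,0,0],[0,0,0],[0,0,0],[0,0,0],[0,0,0],[0,0,0],[0,0,0],[0,0,0],[0,0,0],[0,0,0]]' --fingers '[-1,-1,-1,-0.4,-0.3,-0.2,-0.1,0,0,0]'

```text
time: 12.32
position: [0.5087, -0.096, 0.0379]
tool_rot: [-1.3, 1.056, -1.055]
ft_force: [0.1, -0.6, -0.0]
grip_width: 0.488
```

```bash
python3 - <<'E'
from h import *
go((.5084,-.0955,.0395),11.95)
i=ctrl.get_image("wrist");cv2.imwrite("pics/w7.png",i)
E
```

```text
trans mm now-axes [-0.5 -1.6 -0.2] turn [ 0.0003 -0.0015 -0.    ] after-turn axes [-0.5 -1.6 -0.2] [ 0.5087 -0.096   0.0379] [ 0.1 -0.6 -0. ] 0.4881753929587566
```

View pics/w7.png

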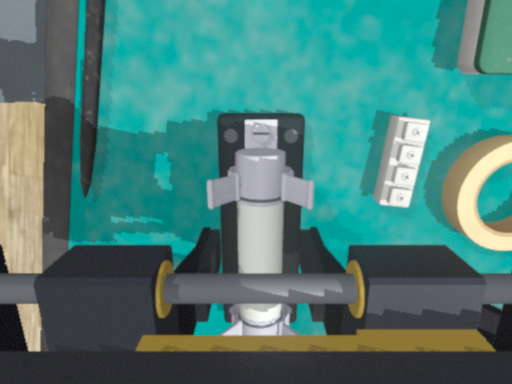

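play_rows --translation '[[0,-3,0],[0,-6,0],[0,-12,0],[0,-16,0],[0,-20,0],[0,-20,0],[0,-20,0],[0,-20,0],[0,-10,0],[0,0,0]]' --turn '[[0,0,0],[0,0,0],[0,0,0],[0,0,0],[0,0,0],[0,0,0],[0,0,0],[0,0,0],[0,0,0],[0,0,0]]' --fingers '[0.1,0.1,0.1,0.1,0.1,0.1,0.1,0.1,0.1,0.1]'

```text
time: 13.2
position: [0.5107, -0.0963, 0.1681]
tool_rot: [-1.296, 1.052, -1.058]
ft_force: [0.4, 0.6, -0.3]
grip_width: 0.553
```

```bash
python3 - <<'E'
from h import *
go((.5084,-.0955,.0395),11.95)
ci=ctrl.camera_info("wrist");i=ctrl.get_image("wrist");cv2.imwrite("pics/w8.png",i)
a=np.radians(11.95);hy=np.array([-np.sin(a),np.cos(a),0]);c=np.array([.5090,-.0970,.046])
for y in(-.055,.055):print("fuse end top rim pred",proj(ci,c+y*hy+[0,0,.012]))
cv2.imwrite("pics/s8.png",cv2.resize(ctrl.get_image("scene")[160:260,230:330],None,fx=5,fy=5,interpolation=cv2.INTER_CUBIC))
E
```

```text
trans mm now-axes [ -1.3 128.6  -2.8] turn [-0.0056 -0.0017  0.0001] after-turn axes [ -1.3 128.6  -2. ] [ 0.5107 -0.0963  0.1681] [ 0.4  0.6 -0.3] 0.5527975822903606
fuse end top rim pred [257.20247188 246.96952163]
fuse end top rim pred [256.55378219 123.83393334]
```

View pics/w8.png

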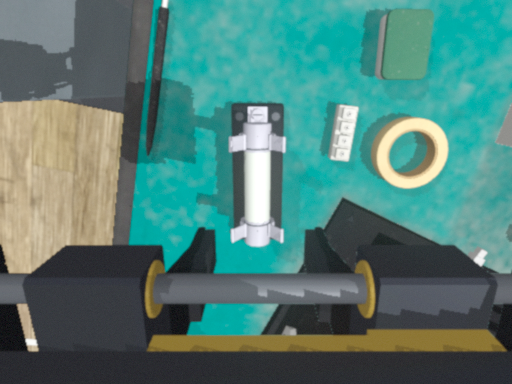

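View pics/s8.png

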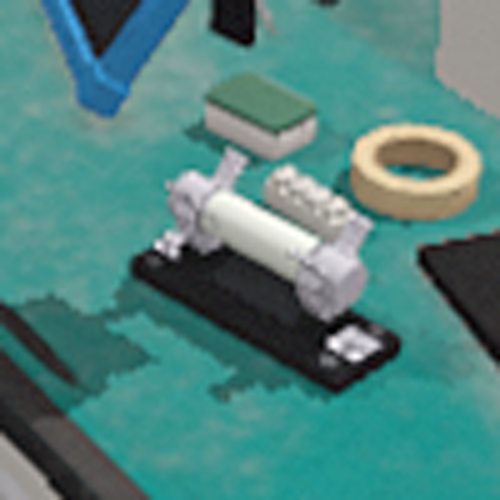

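The fuse sits level in both clips. In the wrist picture its ends are at rows ~123 and ~246, against a prediction of 124 and 247, and the gripper is clear.

```bash
python3 -c "
from bench import ctrl
s=ctrl.get_state();print(s['time'],s['ft_force'],abs(s['qd']).max())
print(ctrl.close_job())"
```

```text
13.3 [-0.02699506 -0.39335267  0.14998304] 0.024213605927288828
the job is handed in; nothing more can be done
None
```

The long fuse is in the holder, seated in both clips, and released; I handed the job in at 13.3 s of the 42 s allowed. I gripped it at its middle, carried it over the holder and pushed it straight down. At the end it stopped against the saddles: the force rose to about 35 N with almost no further movement.

- **Final position:** with the gripper lifted about 130 mm clear, the pictures show the fuse level in both clips. Its ends are within about 1 pixel (roughly 1 mm) of where a centred, fully seated fuse should appear. The wrist force was near zero.
- **Short fuse:** I never went near it. In the scene picture taken during the carry it looked undisturbed, but I did not measure its position at the end.
- **Disagreements:** the cameras differed by 1–3 mm on where the holder and fuse were. One sideways reading taken before the arm had settled led to a 4 mm overcorrection along the clips, which I fixed before the fuse reached them.

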